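Spin the shelf's loose wing nut home

TASK

One of the two wing nuts that hold the thick acrylic shelf on its brackets has worked loose, between half a turn and a full turn: its wings stand askew, while the tight one's lie along the shelf's long edges. Gently push its wings round clockwise (seen from above) with a fingertip, stroke after stroke and never pinching it, past the half turn and on until it is fully home against its stop with its wings along the shelf's long edges. Leave the tight nut and everything on and around the shelf as they are, lifting nothing, and finish clear.

Things in the scene. Friction and masses are not known exactly. Their poses are not given: they have to be found in the camera images.
- shelf: Thick clear acrylic shelf, fixed, 200 mm (x) by 460 mm (y, the long way) by 20 mm. Origin at the centre of its underside, 80 mm above the table; top face 100 mm above the table. x points to its back edge (away from the robot), y along it. The two wing nuts stand on it at x = 60 mm, y = +170 and -170 mm; which place has the loose one varies.
- nut_a (a joint): Joint of wing nut A, rad: 0 = fully home against its stop, with the wings lying along the shelf's long edges; grows as the nut is unscrewed (anticlockwise seen from above), up to 7. Pushing the nut clockwise lowers it to 0, where it stops hard. Turns with slight friction (about 0.03 N m) and stays where it is left; the thread is so fine that the height does not change noticeably. This is the loose one: it starts between 3.6 and 5.5.
- nut_b (a joint): Joint of wing nut B, rad: 0 = fully home against its stop, with the wings lying along the shelf's long edges; grows as the nut is unscrewed (anticlockwise seen from above), up to 7. Pushing the nut clockwise lowers it to 0, where it stops hard. Turns with slight friction (about 0.03 N m) and stays where it is left; the thread is so fine that the height does not change noticeably. This is the tight one: it starts at 0 and must stay there.
- nut_a_top (a point): On the turning axis of wing nut A (the loose one) (axis vertical), on top of its hub, 19 mm above the shelf's top face. Dark bare steel nut: round hub 20 mm across, two upright round ears 27 mm across and 6 mm thick, opposite each other, reaching out to 35 mm from the axis (70 mm span); the ears run from 4 mm to 31 mm above the shelf's top. Axes turn with the nut: the two ears lie along +y and -y; z up. The M8 stud stands to 26 mm above the shelf through the hub.
- nut_b_top (a point): On the turning axis of wing nut B (the tight one) (axis vertical), on top of its hub, 19 mm above the shelf's top face. Dark bare steel nut: round hub 20 mm across, two upright round ears 27 mm across and 6 mm thick, opposite each other, reaching out to 35 mm from the axis (70 mm span); the ears run from 4 mm to 31 mm above the shelf's top. Axes turn with the nut: the two ears lie along +y and -y; z up. The M8 stud stands to 26 mm above the shelf through the hub.
- bracket_a: Fixed steel bracket carrying wing nut A (the loose one), 50 mm wide (y). Origin on the nut's axis at table level; x and y parallel to the shelf's x and y, z up. At its back a tab (20 mm wide in y, 4 mm thick) stands at x = 40 mm and rises to 40 mm above the shelf's top; a 3 mm lip (20 mm wide) folded from its top, 37 to 40 mm above the shelf's top, reaches back over the shelf to x = 28 mm, so a fingertip cannot travel round the back (+x) of the nut; the other sides are open.
- bracket_b: Fixed steel bracket carrying wing nut B (the tight one), 50 mm wide (y). Origin on the nut's axis at table level; x and y parallel to the shelf's x and y, z up. At its back a tab (20 mm wide in y, 4 mm thick) stands at x = 40 mm and rises to 40 mm above the shelf's top; a 3 mm lip (20 mm wide) folded from its top, 37 to 40 mm above the shelf's top, reaches back over the shelf to x = 28 mm, so a fingertip cannot travel round the back (+x) of the nut; the other sides are open.
- tin: Round white plastic tin with a clip-on lid, 84 mm across, 54 mm high, loose on the middle of the shelf. Origin at the centre of its underside.
- gauge: Black round pressure gauge lying face up, 54 mm across, 22 mm high, with a steel stem reaching 55 mm from its centre along its +x; loose on the shelf. Origin under the dial's centre.
- valve_key: Small aluminium valve core key, 52 mm long, 22 mm wide, 8 mm high, lying on the front part of the shelf. Origin under its middle.
- tire_lever: Yellow plastic tire lever, about 120 mm long (y), 18 mm wide, 10 mm high, lying on the front part of the shelf. Origin under the middle of its shaft.
- scraper: Steel scraper with a wooden handle, 186 mm long (y), 60 mm wide, 20 mm high, loose on the table left of the shelf. Origin where handle meets blade.
- sealant: Bottle, 60 mm across, 150 mm high, loose on the table left of the shelf. Origin under its centre.
- cassette_ring: Steel ring, 90 mm across, 12 mm high, loose on the table right of the shelf. Origin under its centre.
Things that resemble listed ones, but are neither listed nor needed, are in the scene too. What is shaped like the bracket_a but red is not meant. Leave any green look-alike of the bracket_b alone.

How it is judged:
At the end, for the whole second after the job is handed in: The loose wing nut is home (within 0.25 rad of its stop) and at rest, the tight one is still home (within 0.2 rad), and each of the seven loose things is within 20 mm of where it was (value of joint nut_a below 0.25 rad and not (velocity of joint nut_a above 0.1 rad/s) and not (velocity of joint nut_a below -0.1 rad/s) and value of joint nut_b below 0.2 rad and distance of each of tin, gauge, valve_key, tire_lever, scraper, sealant, cassette_ring from where it was at the start of the episode below 0.02 m); the robot touches nothing.
It fails at once if the tight wing nut was unscrewed by more than 0.2 rad (value of joint nut_b above 0.2 rad).
It fails at once if the loose nut or its bracket was pinched or forced (more than 35 N from the fingers) (contact force between the fingers and bracket_a above 35 N).
It fails at once if a loose thing on or around the shelf was lifted, carried or pushed more than 20 mm (distance of any of tin, gauge, valve_key, tire_lever, scraper, sealant, cassette_ring from where it was at the start of the episode above 0.02 m).
It also fails if it takes over 48 s, if anything falls off the work surface, if the arm or the gripper's body presses on something with over 40 N, if the wrist force passes 120 N, or if a joint passes its speed limit or range.

ROBOT

A 7-joint arm with a two-finger parallel gripper is mounted at the origin on the work surface. World frame = base frame: x ahead of the robot, y to its left, z up, the work surface at z = 0. Lengths are in m, angles in rad, forces in N, time in s.
With the tool pointing down it reaches from about 0.425 to 0.95 m from the base axis. Payload 4.7 kg.
Tool frame: the origin (TCP) lies at the very end of the fingers, on their centre line; the grasp point (between the pads) lies grasp_offset behind it (grasp_offset is the distance from the TCP to the grasp point, in m); z points along the fingers, y is the direction in which the jaws open and shut (so a half turn about z gives the same grasp; the last joint's range is limited). The gripper opens to 85 mm and grips with 20 to 120 N. Pads are 22 mm wide; open, the fingers measure 114 mm over their backs; the gripper's body (76 mm by 85 mm) begins 54 mm behind the grasp point. The pads swing forward as they close: fully open they stand 13 mm farther back than shut.
Start: joints at [-0.029, 0.469, -0.049, 1.532, 0.024, 1.141, -0.082], TCP at [0.675, 0, 0.231] pointing down, gripper open.
Joint ranges: [-2.59, 2.59], [-0.33, 1.99], [-1.39, 1.29], [0.1, 2.45], [-1.04, 4.18], [0.21, 1.99], [-2.66, 2.66]. Speed limits (rad/s): [2.57, 2.57, 3.14, 3.14, 3.14, 3.14, 3.14].

INTERFACE

Orientations are given as a unit quaternion [x, y, z, w].
In Python, from cell import * gives the robot as it stands.
- The arm moves only by the tool apply_moves, never from a script. Its argument "commands" is a list that holds one entry, the list of rows, each a list of 5 numbers: the shift along the tool's x, y, z in mm, then the turn about the tool's z in rad, then the closure, from -1 (fully open) to 1 (shut). In form: [[[x, y, z, roll, hand], ...]]. A call has 1 to 20 rows; each row shifts and turns the pose as measured when the row begins, along the tool's axes as they then stand; what a row does not reach is not made up. A row lasts 1/12 s, in which the tool goes at most 41.7 mm and 7.16 degrees, less where a joint would pass 70% of its speed; a pose out of reach is approached as far as the arm can. A call with a gripper value outside its range is refused whole. The fingers move at their own pace and stop on an object; the grip force is fixed at half the most. Time passes only in rows, so rows that do not move let the fingers close. It gives the time, the measured TCP pose, the force and the opening at its end, in the units of the state.
- state(): the state, without advancing time (a new reading comes with each control period).
- read_camera(name): name is "scene" or "side" or "wrist"; returns a dict with "img" (400x640x3 uint8, red, green, blue), "fovy" (degrees; the focal length in pixels is half the picture's height over the tangent of half this angle, whatever the lens; pixels are square), "cx", "cy" (the principal point, pixels), "k1" (the pictures are not rectified: a ray, as slopes to the right and down, at radius r is drawn at 1 + k1 r^2 times it, then the intrinsics apply), "origin" and "rotation" of the camera in the world; the wrist camera has in their place "mount" (4x4, takes a point from camera to tool coordinates, whose origin is the TCP and whose axes are the flange's). Camera axes: x right, y down, z forward; pixel columns grow to the right and rows downward; lengths in m; the calibration is good to about 2 mm. A picture is of the moment at which its call begins: read the wrist's pose just before it. There is no depth.
- hand_in(): hands the job in, once; it reports no verdict.
The state is a dict: "t": time; "qpos": joint angles; "joint_velocities": joint speeds; "tau": joint torques, N m; "eef_pos": TCP position; "orientation": TCP orientation; "wrist_force": force on the tool from outside, world axes, zero at the start; "ft_torque": the same for the moment, N m; "finger_gap": finger opening in m.
Only numpy, scipy, OpenCV 4.12 (cv2) and the standard library are available. Lean on these libraries where they do the work, as an engineer would, in place of code of your own. Each camera call takes 0.05 s, during which the arm holds its last target. There are 200 camera calls.

## Working session

There is one attempt and no reset: what is moved stays moved. The work goes in short steps, Python scripts to look and compute and a tool call to move; the robot and the scene stay as the last step left them, time stands still between calls to the robot, and variables do not carry over. Pictures are saved under pics/ and viewed, about 8 in all and at most 12, crops included, and the job is handed in when it is done.

Besides the shell and the picture viewer there is one more tool, called after "Emit:" by a JSON object that holds its "op" and its "data", one argument or row to a line. apply_moves: Moves the arm, as the interface text tells. Its arguments: {"type":"object","properties":{"commands":{"type":"array","items":{"type":"array","items":{"type":"array","items":{"type":"number"}}}}},"required":["commands"]}

```bash
mkdir -p pics
cat > h.py <<'E'
from cell import *
import numpy as np, cv2
def save(n,f,crop=None,s=1):
    c=read_camera(n); im=c["img"]
    if crop: im=im[crop[1]:crop[3],crop[0]:crop[2]]
    im=cv2.resize(im,None,fx=s,fy=s,interpolation=cv2.INTER_CUBIC)
    cv2.imwrite("pics/"+f,im[:,:,::-1]); return c
def ray(c,u,v):
    f=200/np.tan(np.radians(c["fovy"])/2)
    p=np.array([(u-c["cx"])/f,(v-c["cy"])/f]);q=p.copy()
    for _ in range(20): q=p/(1+c["k1"]*(q@q))
    return np.array(c["origin"]),np.array(c["rotation"])@np.array([q[0],q[1],1])
def onz(c,u,v,z):
    o,d=ray(c,u,v); return o+d*(z-o[2])/d[2]
def proj(c,P):
    f=200/np.tan(np.radians(c["fovy"])/2)
    x=np.array(c["rotation"]).T@(np.array(P)-np.array(c["origin"])); q=x[:2]/x[2]
    q=q*(1+c["k1"]*(q@q)); return q[0]*f+c["cx"],q[1]*f+c["cy"]
def wristcam():
    from scipy.spatial.transform import Rotation as R
    s=state(); c=read_camera("wrist"); T=np.eye(4);T[:3,:3]=R.from_quat(s["orientation"]).as_matrix();T[:3,3]=s["eef_pos"]
    M=T@np.array(c["mount"]); c["origin"]=M[:3,3]; c["rotation"]=M[:3,:3]; return c
E
python3 - <<'E'
from h import *
a=save("scene","a.png");b=save("side","b.png")
c=wristcam();cv2.imwrite("pics/c.png",c["img"][:,:,::-1])
for k in(a,b,c): print(k["origin"],np.array(k["rotation"]).round(3).tolist(),k["fovy"],k["k1"])
print(state())
E
```

```text
[0.79417417 0.32556149 0.90619824] [0.404, 0.88, -0.23, -0.099] 57.693318620503106 0.023385657767034117
[-0.16244663  0.57128951  0.89277039] [-0.382, 0.837, -0.359, 0.156] 51.663361358789615 -0.07486099065056749
[0.6751623  0.06703053 0.37268015] [[1.0, -0.0, -0.001], [-0.0, -0.964, -0.266], [-0.001, 0.266, -0.964]] 71.76677233828997 -0.02224286911717875
{'t': 0.15, 'qpos': array([-0.0289248 ,  0.46923177, -0.04859194,  1.53340489,  0.02408283,
        1.14100108, -0.08228796]), 'joint_velocities': array([ 6.91503329e-05, -1.87104841e-03, -8.00098173e-04, -3.35872639e-03,
       -1.56212556e-03, -6.31050577e-04, -1.81543482e-04]), 'tau': array([ 3.33697863e-04, -5.10767841e+01, -4.67274967e-02, -2.37979531e+01,
        1.07760131e-02,  5.44104041e-03, -2.80327527e-05]), 'eef_pos': array([6.74559960e-01, 3.80261635e-05, 2.30525130e-01]), 'orientation': array([ 7.07088107e-01,  7.07125078e-01, -5.27309630e-04, -5.05242609e-04]), 'wrist_force': array([-0.30674842, -0.65435463,  0.09814036]), 'ft_torque': array([ 0.01206542, -0.01628056,  0.0301696 ]), 'finger_gap': 0.08540721246074728}
```

View pics/a.png

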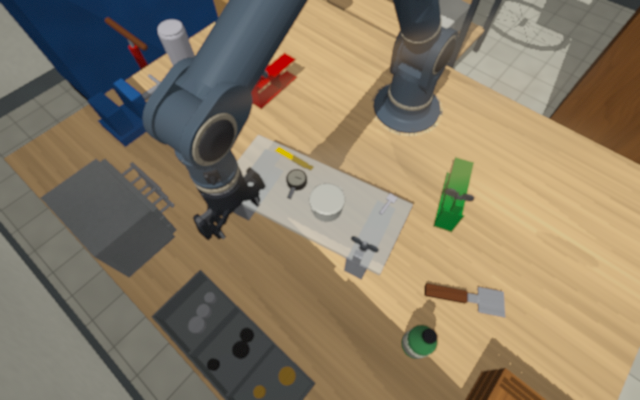

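View pics/b.png

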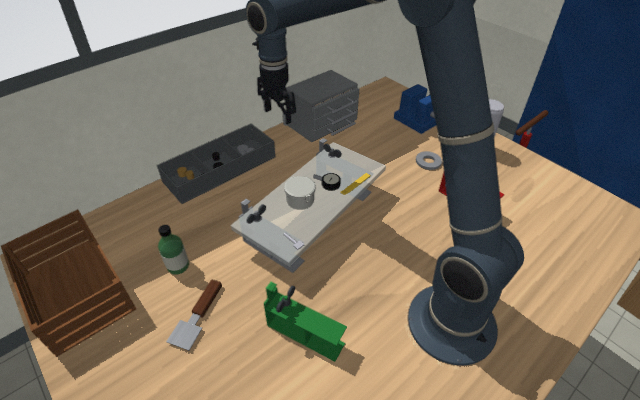

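View pics/c.png

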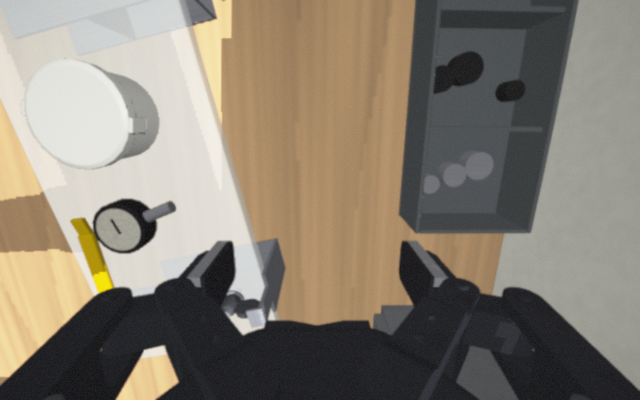

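The side view shows the left nut (257,214) lying along the shelf edge. The right nut (331,152), near the gripper, is askew, so it is the loose one. Next I'll measure the shelf.

```bash
cat >> h.py <<'E'
_rc=read_camera
def read_camera(n):
    c=_rc(n)
    if "rotation" in c and np.size(c["rotation"])==4:
        from scipy.spatial.transform import Rotation as R
        c["rotation"]=R.from_quat(c["rotation"]).as_matrix()
    return c
E
python3 - <<'E'
from h import *
a=read_camera("scene");b=read_camera("side")
print("scene",[(p,onz(a,*p,.1)[:2].round(3)) for p in [(258,137),(412,205),(378,272)]])
print("side",[(p,onz(b,*p,.1)[:2].round(3)) for p in [(235,225),(335,143),(385,167),(295,260)]])
print("nuts",onz(a,364,243,.12).round(3),onz(b,257,214,.12).round(3),onz(b,331,152,.12).round(3))
x=b["img"]
p=cv2.resize(x[130:250,215:395],None,fx=4,fy=4,interpolation=cv2.INTER_CUBIC)
cv2.imwrite("pics/d.png",p[:,:,::-1])
E
```

```text
scene [((258, 137), array([ 0.441, -0.212])), ((412, 205), array([0.341, 0.229])), ((378, 272), array([0.532, 0.265]))]
side [((235, 225), array([0.522, 0.26 ])), ((335, 143), array([ 0.617, -0.178])), ((385, 167), array([ 0.43 , -0.211])), ((295, 260), array([0.332, 0.212]))]
nuts [0.505 0.203 0.12 ] [0.5   0.203 0.12 ] [ 0.571 -0.118  0.12 ]
```

View pics/d.png

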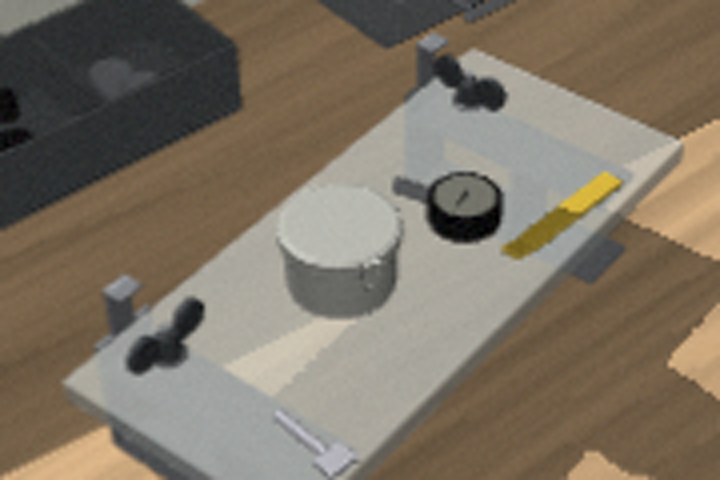

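Right nut A is askew, with ear centres at about crop (448,70) and (492,93). B's wings, at crop (145,352) and (187,318), are parallel to the edge. Next I'll measure the nut, the wing angle and the gauge in the shelf frame.

Run:
```python
from h import *
b=read_camera("side");g=b["img"].max(2)
def blob(x0,y0,x1,y1,t=62):
    m=(g[y0:y1,x0:x1]<t); v,u=np.nonzero(m); return u+x0,v+y0
for n,box in (("A",(322,140,345,162)),("B",(244,202,270,228))):
    u,v=blob(*box); P=np.array([onz(b,p,q,.1175)[:2] for p,q in zip(u,v)])
    k=cv2.kmeans(np.c_[u,v].astype(np.float32),2,None,(3,50,.01),5,cv2.KMEANS_PP_CENTERS)[2]
    E=[onz(b,*q,.1175)[:2] for q in k]; d=E[1]-E[0]
    print(n,len(u),k.round(1).tolist(),np.round(E,4).tolist(),"mid",np.mean(E,0).round(4),"ang",np.degrees(np.arctan2(d[1],d[0]))%180)
print("crop ears A",[onz(b,215+x/4,130+y/4,.1175)[:2].round(4) for x,y in((448,70),(492,93))])
print("crop ears B",[onz(b,215+x/4,130+y/4,.1175)[:2].round(4) for x,y in((145,352),(187,318))])
print("gauge",onz(b,331,175,.122).round(3),"stem",onz(b,314,176,.11).round(3),"tab top",onz(b,322.5,141,.14).round(3),"lever",onz(b,355,183,.11).round(3),"tin",onz(b,300,186,.154).round(3))
```

```text
A 104 [[335.20001220703125, 153.3000030517578], [326.5, 147.5]] [[0.56, -0.126], [0.5991, -0.1252]] mid [ 0.5796 -0.1256] ang 1.1790913328515518
B 128 [[261.29998779296875, 209.89999389648438], [253.3000030517578, 218.0]] [[0.5075, 0.185], [0.4969, 0.2176]] mid [0.5022 0.2013] ang 108.02687123252451
crop ears A [array([ 0.5981, -0.1264]), array([ 0.5547, -0.1328])]
crop ears B [array([0.5003, 0.2217]), array([0.508 , 0.1833])]
gauge [ 0.489 -0.045  0.122] stem [ 0.528 -0.014  0.11 ] tab top [ 0.61  -0.118  0.14 ] lever [ 0.429 -0.083  0.11 ] tin [0.482 0.074 0.154]
```

Emit:
{"op": "apply_moves", "data": {
  "commands": [
    [[-29, -20, 0, 0, 1], [-29, -20, 0, 0, 1], [-29, -20, 0, 0, 1], [-29, -20, 0, 0, 1], [-29, -20, 0, 0, 1], [-29, -18, 0, 0, 1], [0, 0, 0, -0.11, 1], [0, 0, 0, -0.11, 1], [0, 0, 0, 0, 1], [0, 0, 0, 0, 1]]
  ]
}}

```text
t: 1.13
eef_pos: [0.551, -0.1808, 0.229]
orientation: [0.622, 0.783, 0.0, -0.001]
wrist_force: [-0.2, -0.2, 0.3]
finger_gap: 0.0001
```

```bash
cat >> h.py <<'E'
YAW=np.radians(12.5); N=np.array([.577,-.129])
EX=np.array([np.cos(YAW),np.sin(YAW)]); EY=np.array([-EX[1],EX[0]])
def rep():
    from scipy.spatial.transform import Rotation as R
    s=state(); d=s["eef_pos"][:2]-N; M=R.from_quat(s["orientation"]).as_matrix()
    print("t",round(s["t"],2),"shelf xy mm",(1000*np.array([d@EX,d@EY])).round(1),"z",s["eef_pos"][2].round(4),"toolx yaw rel shelf y",np.degrees(np.arctan2(M[1,0],M[0,0])-YAW).round(1)-90,"tz",M[:,2].round(3),"F",s["wrist_force"].round(1),"gap",round(s["finger_gap"],4))
E
python3 - <<'E'
from h import *
rep(); c=wristcam(); im=c["img"].copy(); cv2.imwrite("pics/e.png",im[:,:,::-1])
print("nut expected px",proj(c,[*N,.119]), "tool tip px",proj(c,state()["eef_pos"]))
np.savez("wc.npz",**c)
E
```

```text
t 1.13 shelf xy mm [-36.6 -45. ] z 0.229 toolx yaw rel shelf y 0.5999999999999943 tz [-0.001  0.001 -1.   ] F [-0.2 -0.2  0.3] gap 0.0001
nut expected px (np.float64(357.20733302032016), np.float64(147.61898994820663)) tool tip px (np.float64(316.0182839034661), np.float64(245.3917961942861))
```

View pics/e.png

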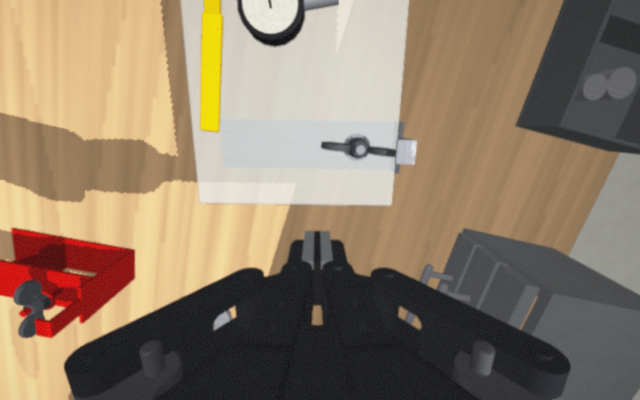

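The wrist view is clear. Nut hub is at (359,147), matching the predicted (357,148). One ear points to the front (325,145) and the other toward the tab (393,153). The fingertip is to the front right of it, so I'll descend there.

Emit:
{"op": "apply_moves", "data": {
  "commands": [
    [[0, 0, 30, 0, 1], [0, 0, 30, 0, 1], [0, 0, 30, 0, 1], [0, 0, 20, 0, 1], [0, 0, 0, 0, 1]]
  ]
}}

```text
t: 1.6
eef_pos: [0.5565, -0.1774, 0.1182]
orientation: [0.624, 0.782, 0.003, 0.003]
wrist_force: [-0.4, -0.0, 0.5]
finger_gap: 0.0002
```

```bash
python3 -c "from h import *;rep()"
```

```text
t 1.6 shelf xy mm [-30.5 -42.8] z 0.1182 toolx yaw rel shelf y 0.29999999999999716 tz [ 0.009  0.    -1.   ] F [-0.4 -0.   0.5] gap 0.0002
```

Emit:
{"op": "apply_moves", "data": {
  "commands": [
    [[8, 0, 2, 0, 1], [8, 0, 1, 0, 1], [6, 0, 0, 0, 1], [6, 0, 0, 0, 1], [6, 0, 0, 0, 1], [6, 0, 0, 0, 1]]
  ]
}}

```text
t: 2.1
eef_pos: [0.5506, -0.1345, 0.1192]
orientation: [0.624, 0.781, 0.004, 0.007]
wrist_force: [0.6, -2.4, -0.8]
finger_gap: 0.0001
```

```bash
python3 -c "from h import *;rep()"
```

```text
t 2.1 shelf xy mm [-26.9   0.3] z 0.1192 toolx yaw rel shelf y 0.29999999999999716 tz [ 0.016 -0.002 -1.   ] F [ 0.6 -2.4 -0.8] gap 0.0001
```

Emit:
{"op": "apply_moves", "data": {
  "commands": [
    [[5, 1, 1, 0, 1], [5, 1, 1, 0, 1], [5, 2, 1, 0, 1], [5, 2, 0, 0, 1], [4, 2, 0, 0, 1], [2, 2, 0, 0, 1]]
  ]
}}

```text
t: 2.6
eef_pos: [0.5546, -0.1043, 0.1182]
orientation: [0.624, 0.781, 0.004, 0.008]
wrist_force: [-0.8, -1.3, 0.1]
finger_gap: 0.0001
```

```bash
python3 -c "from h import *;rep()
c=wristcam();cv2.imwrite('pics/f.png',c['img'][:300,150:560,::-1])"
```

```text
t 2.6 shelf xy mm [-16.6  28.9] z 0.1182 toolx yaw rel shelf y 0.20000000000000284 tz [ 0.017 -0.004 -1.   ] F [-0.8 -1.3  0.1] gap 0.0001
```

View pics/f.png

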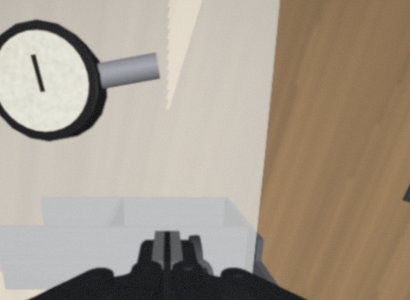

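The fingertip is at crop (167,245) with the ear beside it at (195,248), near the +y direction. I'll push a little further, then hop to the other ear.

Emit:
{"op": "apply_moves", "data": {
  "commands": [
    [[0, 4, 0, 0, 1], [0, 4, 0, 0, 1], [0, 2, 0, 0, 1], [0, -8, 0, 0, 1], [0, -10, 0, 0, 1], [0, 0, -30, 0, 1], [0, 0, -30, 0, 1], [-30, 0, 0, 0, 1], [-30, 0, 0, 0, 1], [0, 0, 0, 0, 1]]
  ]
}}

```text
t: 3.48
eef_pos: [0.5562, -0.1633, 0.1798]
orientation: [0.622, 0.783, 0.005, 0.007]
wrist_force: [0.0, -0.9, -0.2]
finger_gap: -0.0001
```

```bash
python3 -c "from h import *;rep()
c=wristcam();cv2.imwrite('pics/g.png',c['img'][:300,150:560,::-1]);print(proj(c,[*N,.119]))"
```

```text
t 3.48 shelf xy mm [-27.7 -29. ] z 0.1798 toolx yaw rel shelf y 0.5 tz [ 0.016 -0.001 -1.   ] F [ 0.  -0.9 -0.2] gap -0.0001
(np.float64(352.2414895750198), np.float64(174.34974329724963))
```

View pics/g.png

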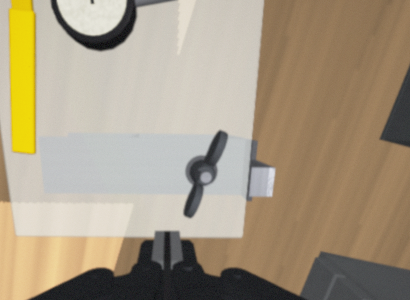

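The nut is now at about 22° past the y line. Ears are at crop (221,140) and (193,208), so 158° remains. I'll descend behind the front-right ear and run the second stroke.

Emit:
{"op": "apply_moves", "data": {
  "commands": [
    [[-10, 20, 0, 0, 1], [0, 20, 0, 0, 1], [0, 0, 0, 0, 1], [0, 0, 30, 0, 1], [0, 0, 25, 0, 1], [0, 0, 8, 0, 1], [0, 0, 0, 0, 1]]
  ]
}}

```text
t: 4.12
eef_pos: [0.5936, -0.157, 0.1153]
orientation: [0.621, 0.784, 0.006, 0.004]
wrist_force: [-0.0, -0.2, -0.2]
finger_gap: -0.0001
```

```bash
python3 -c "from h import *;rep()"
```

```text
t 4.12 shelf xy mm [ 10.2 -30.9] z 0.1153 toolx yaw rel shelf y 0.7000000000000028 tz [ 0.014  0.006 -1.   ] F [-0.  -0.2 -0.2] gap -0.0001
```

Emit:
{"op": "apply_moves", "data": {
  "commands": [
    [[0, -6, 0, 0, 1], [0, -6, 0, 0, 1], [1, -6, 0, 0, 1], [2, -6, 0, 0, 1], [3, -5, 0, 0, 1], [4, -5, 0, 0, 1]]
  ]
}}

```text
t: 4.62
eef_pos: [0.5581, -0.1558, 0.1199]
orientation: [0.621, 0.783, 0.009, 0.008]
wrist_force: [1.1, 0.2, -1.3]
finger_gap: -0.0
```

```bash
python3 -c "from h import *;rep()"
```

```text
t 4.62 shelf xy mm [-24.3 -22. ] z 0.1199 toolx yaw rel shelf y 0.5999999999999943 tz [ 0.024  0.004 -1.   ] F [ 1.1  0.2 -1.3] gap -0.0
```

Emit:
{"op": "apply_moves", "data": {
  "commands": [
    [[4, -3, 2, 0, 1], [6, -2, 1, 0, 1], [6, 0, 1, 0, 1], [6, 0, 1, 0, 1]]
  ]
}}

```text
t: 4.95
eef_pos: [0.546, -0.1362, 0.1161]
orientation: [0.623, 0.782, 0.009, 0.01]
wrist_force: [-0.5, -1.7, 1.1]
finger_gap: -0.0001
```

```bash
python3 -c "from h import *;rep()"
```

```text
t 4.95 shelf xy mm [-31.8  -0.3] z 0.1161 toolx yaw rel shelf y 0.5 tz [ 0.026  0.001 -1.   ] F [-0.5 -1.7  1.1] gap -0.0001
```

Emit:
{"op": "apply_moves", "data": {
  "commands": [
    [[5, 2, 0, 0, 1], [5, 2, 0, 0, 1], [5, 2, 0, 0, 1], [5, 2, 0, 0, 1], [4, 2, 0, 0, 1], [2, 2, 0, 0, 1]]
  ]
}}

```text
t: 5.45
eef_pos: [0.5497, -0.1028, 0.1146]
orientation: [0.622, 0.783, 0.007, 0.007]
wrist_force: [-0.2, 0.4, 0.1]
finger_gap: 0.0002
```

```bash
python3 -c "from h import *;rep()"
```

```text
t 5.45 shelf xy mm [-21.   31.5] z 0.1146 toolx yaw rel shelf y 0.5999999999999943 tz [ 0.019  0.002 -1.   ] F [-0.2  0.4  0.1] gap 0.0002
```

Emit:
{"op": "apply_moves", "data": {
  "commands": [
    [[-1, 2, 0, 0, 1], [-1, 2, 0, 0, 1], [-1, 2, 0, 0, 1]]
  ]
}}

```text
t: 5.7
eef_pos: [0.5557, -0.1014, 0.1141]
orientation: [0.62, 0.784, 0.007, 0.005]
wrist_force: [-5.1, 0.7, 1.9]
finger_gap: -0.0
```

```bash
python3 -c "from h import *;rep()"
```

```text
t 5.7 shelf xy mm [-14.9  31.5] z 0.1141 toolx yaw rel shelf y 0.7999999999999972 tz [ 0.015  0.005 -1.   ] F [-5.1  0.7  1.9] gap -0.0
```

Emit:
{"op": "apply_moves", "data": {
  "commands": [
    [[0, 1, 0, 0, 1], [0, 0, 0, 0, 1]]
  ]
}}

```text
t: 5.87
eef_pos: [0.5554, -0.1015, 0.1137]
orientation: [0.621, 0.784, 0.005, 0.003]
wrist_force: [-1.6, 0.4, 0.8]
finger_gap: -0.0
```

```bash
python3 -c "from h import *;rep()"
```

```text
t 5.87 shelf xy mm [-15.2  31.5] z 0.1137 toolx yaw rel shelf y 0.7999999999999972 tz [ 0.011  0.005 -1.   ] F [-1.6  0.4  0.8] gap -0.0
```

It did not advance, so it looks like the stop. I'll back off, lift and look.

Emit:
{"op": "apply_moves", "data": {
  "commands": [
    [[0, -8, 0, 0, 1], [0, -10, 0, 0, 1], [0, 0, -30, 0, 1], [0, 0, -30, 0, 1], [-30, 0, 0, 0, 1], [-30, 0, 0, 0, 1], [-20, 0, -30, 0, 1], [0, 0, 0, 0, 1], [0, 0, 0, 0, 1]]
  ]
}}

```text
t: 6.62
eef_pos: [0.5526, -0.19, 0.2075]
orientation: [0.621, 0.784, 0.008, 0.008]
wrist_force: [-0.8, 0.1, -0.1]
finger_gap: 0.0002
```

Run:
```python
from h import *
rep();c=wristcam();b=read_camera("side");a=read_camera("scene")
r=lambda i,s:cv2.resize(i,s,interpolation=cv2.INTER_CUBIC)
cv2.imwrite('pics/i.png',np.vstack([r(c['img'][:250,190:540],(700,500))[:320],r(b['img'][130:270,215:425],(700,280*700//420))[:280]])[:,:,::-1])
g=b["img"].max(2)
```

```text
t 6.62 shelf xy mm [-37.  -54.2] z 0.2075 toolx yaw rel shelf y 0.7000000000000028 tz [ 0.021  0.002 -1.   ] F [-0.8  0.1 -0.1] gap 0.0002
```

View pics/i.png

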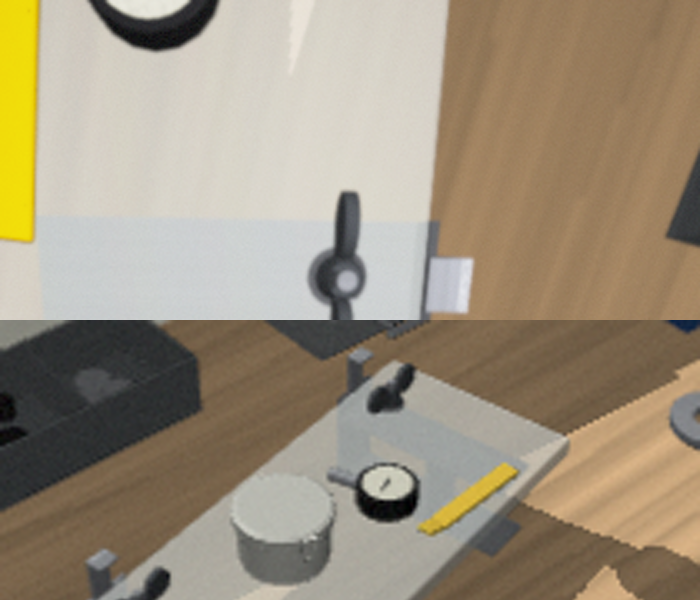

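The wings look parallel to the shelf edge: the upper ear is at (347,190)-(345,255) and the edge runs (447,0)-(437,220). I'll check the angle numerically.

Run:
```python
from h import *
c=wristcam(); g=c["img"].max(2); u0,v0=proj(c,[*N,.119]); u0,v0=int(u0),int(v0); print(u0,v0)
m=np.zeros_like(g); m[v0-55:v0+55,u0-28:u0+28]=(g[v0-55:v0+55,u0-28:u0+28]<90); 
v,u=np.nonzero(m); P=np.array([onz(c,x,y,.12)[:2] for x,y in zip(u,v)])
P=P[np.hypot(*(P-N).T)<.042]; vx,vy,x,y=cv2.fitLine(P.astype(np.float32),cv2.DIST_HUBER,0,.01,.01).ravel()
print(len(P),"axis deg",np.degrees(np.arctan2(vy,vx))%180,"centre",x,y)
E=[onz(c,*p,.1)[:2] for p in ((190+447/2,0),(190+437/2,110))];d=E[0]-E[1];print("edge deg",np.degrees(np.arctan2(d[1],d[0])))
b=read_camera("side");h=b["img"].max(2)
for n,q in (("A",N),("B",np.array([.503,.202]))):
    s,t=map(int,proj(b,[*q,.1175])); v,u=np.nonzero(h[t-13:t+13,s-12:s+13]<62); 
    P=np.array([onz(b,x+s-12,y+t-13,.1175)[:2] for x,y in zip(u,v)]);P=P[np.hypot(*(P-q).T)<.045]
    l=cv2.fitLine(P.astype(np.float32),cv2.DIST_HUBER,0,.01,.01).ravel(); print(n,len(P),np.degrees(np.arctan2(l[1],l[0]))%180)
```

```text
359 140
622 axis deg 102.21547 centre 0.5765104 -0.13208857
edge deg 105.246859627563
A 77 110.54648
B 129 107.42448
```

```bash
python3 -c "
from h import *
print(hand_in());rep()"
```

```text
the job is handed in; nothing more can be done
None
the job is handed in; nothing more can be done
```

The loose wing nut (the right-hand one) is home against its stop, and the job is handed in; no verdict came back. I pushed it clockwise with the closed fingertips in two strokes, first one ear and then the other, and never pinched it.

- **Home position:** on the last push the nut stopped moving and the force rose to about 5 N, the highest I saw in the readings between moves. From the wrist camera the wings measure 102.2°, against the shelf's long direction of about 102.5°.
- **Rougher checks:** the side camera gave 110.5° for this nut against 107.4° for the tight one. A rough fit of the shelf edge gave 105.2°. Both agree to within about 3°, well inside the 0.25 rad allowed.
- **Everything else:** the tin, gauge and tire lever look in place in the last pictures, and the tight nut still lies along the edge. I did not measure the loose things again, and the scraper, sealant and valve key were outside those pictures.
- **Finish:** the tool ended more than 60 mm above the top of the nut, touching nothing, at about 6.7 s of the 48 s allowed.

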